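Bring the framing mask to the clipped picture on a contact-strip viewer

TASK

On the picture viewer, roll the big thumbwheel with a fingertip until the sliding framing mask stands level with the binder clip, its pointer aimed at the middle of the clip (not at the round magnet). Move the mask only by means of the wheel, without touching the mask itself, and leave the small dimmer wheel alone.

Things in the scene. Friction and masses are not known exactly. Their poses are not given: they have to be found in the camera images.
- wheel_top (a point): Top of the big wheel's rim: black ribbed, 70 mm dia, 20 wide (x), 11 mm above the 64 mm high deck of a fixed grey viewer box (240 x 360 mm), mid near side. x: across the viewer, away from its near side; y: along it; z up. Press 2-5 mm with shut fingers, drag along y: mask goes the same way, 1.5 mm per mm of rim; stays where left. Sprung axle yields at 4 N, then 1.5 N/mm, to 7 mm.
- mask: Dark steel framing mask, 46 (x) x 52 (y) x 5 mm, window 28 x 38, over the picture strip (38 mm apart), 105 mm beyond the wheel in x. Origin: window centre, underside, 73 mm above the desk (sinks with the pressed wheel). Axes as wheel_top. Pointer to +48 mm in x, arm to -57. Slides in y only, 79 mm either side of the wheel's middle, driven by the big wheel; starts within 8 mm of the middle.
- clip: Dark steel binder clip with wire loop, 25 wide (y) x 16 x 21 mm high, fixed on the deck near its far edge, 68 mm beyond the mask's middle in x. Origin: middle of its underside; axes as wheel_top. Marks the wanted picture, 34 to 42 mm to either side (y) of the wheel's middle. A round steel magnet, 22 mm across, 9 high, stands on the opposite side.
- dimmer (a joint): Angle (rad, 0 at start) of the small dimmer wheel, 40 mm diameter, 8 wide, 6 mm out of the deck, 125 mm from the big wheel in -y. To be left as it is.

How it is judged (in metres and radians):
At the end, for the whole second after the job is handed in: The mask is at rest with its middle within 12 mm of the clip's middle, measured along the mask's slide (y) (y of mask in the frame of clip between -0.012 and 0.012 m and linear speed of mask below 0.01 m/s); the robot touches nothing.
It fails at once if the robot touches the mask itself (more than 1 N) (contact force between any of the fingers, the arm and mask above 1 N).
It fails at once if the small dimmer wheel is turned (more than 0.3 rad) (value of joint dimmer above 0.3 rad or value of joint dimmer below -0.3 rad).
It also fails if it takes over 32 s, if anything falls off the work surface, if the arm or the gripper's body presses on something with over 40 N, if the wrist force passes 120 N, or if a joint passes its speed limit or range.

ROBOT

A 6-joint arm with a two-finger parallel gripper is mounted at the origin on the work surface. World frame = base frame: x ahead of the robot, y to its left, z up, the work surface at z = 0. Lengths are in mm, angles in degrees, forces in N, time in s.
With the tool pointing down it reaches from about 375 to 925 mm from the base axis. Payload 5.7 kg.
Tool frame: the origin (TCP) lies on the mounting face of the last link; the fingertips stand 173 mm ahead of it and the grasp point (between the pads) lies 155 mm ahead of it; z points along the fingers, y is the line along which they close (so a half turn about z gives the same grasp; the last joint's range is limited). The gripper opens to 85 mm and grips with 20 to 120 N. Pads are 22 mm wide; open, the fingers measure 114 mm over their backs; the gripper's body (76 mm by 85 mm) begins 54 mm behind the grasp point. The pads swing forward as they close: fully open they stand 13 mm farther back than shut.
Start: joints at [56.946, 20.558, 86.54, -0, 72.909, -6.595], TCP at [267.334, 537.138, 404.667] pointing down, gripper open.
Joint ranges: [-170.27, 170.27], [-57.76, 135], [12.27, 136.19], [-55.21, 235.2], [11.17, 155.16], [-170.74, 170.74]. Speed limits (degrees/s): [136.94, 136.94, 180, 180, 180, 180].

INTERFACE

Orientations are given as a 3x3 rotation matrix whose columns are the frame's x, y, z axes.
In Python, from plant import env gives the robot as it stands. Calls block until the motion is done:
- env.move_ptp(position, orientation): joint-space move of the TCP to a pose.
- env.movel(position, rot=None, rate=150, stop_force=None): straight line of the TCP; rot=None keeps the orientation; rate is the mean speed in mm/s. With stop_force (N) it stops when the force on the tool has changed by that much, and returns True; else False.
- env.move_j(angles): joint-space move.
- env.let_go() and env.close(grip_force=None): open the fingers fully, or close them until they stop; grip_force is the grip in N (None keeps the last).
- env.sleep(seconds).
- env.solve_ik(position, orientation): joint angles nearest the present ones, or None.
- env.get_obs(): the state.
- env.grab_frame(name): name is "scene" or "side" or "wrist"; returns the picture (420x560x3 uint8, red, green, blue); there is no depth.
- env.camera_info(name): a dict with "vertical_fov" (degrees; the focal length in pixels is half the picture's height over the tangent of half this angle, whatever the lens; pixels are square), "cx", "cy" (the principal point, pixels), "pose" (4x4, takes a point from camera to world coordinates). Camera axes: x right, y down, z forward; pixel columns grow to the right and rows downward; lengths in mm; the calibration is good to about 2 mm. A picture is of the moment at which its call begins: read the wrist's pose just before it. camera_info takes no time and is no camera call; for the wrist camera it gives the pose at the moment of the call.
A pose or a line that the arm cannot do raises env.PlanningError and nothing moves.
- env.finish_job(): hands the job in; it is judged then, once.
The state is a dict: "t": time; "joints": joint angles; "joint_vel": joint speeds; "tau": joint torques, N m; "tool_pos": TCP position; "orientation": TCP orientation; "contact_force": force on the tool from outside, world axes, zero at the start; "torque": the same for the moment, N m; "gripper_width": finger opening in mm; "grasp_force": force on a finger pad.
Only numpy, scipy, OpenCV 4.12 (cv2) and the standard library are available. Lean on these libraries where they do the work, as an engineer would, in place of code of your own. Each camera call takes 0.05 s, during which the arm holds its last target. There are 200 camera calls.

## Working session

There is one attempt and no reset: what is moved stays moved. The work goes in short steps, each a Python script; the robot and the scene stay as the last script left them, time stands still between calls to the robot, and variables do not carry over. Pictures are saved under pics/ and viewed, at most 10 in all, crops included, and the job is handed in when it is done.

```bash
ls; mkdir -p pics; python3 - <<'E'
from plant import env
import cv2,numpy as np
a=env.grab_frame("scene");b=env.grab_frame("side")
cv2.imwrite("pics/scene.png",a[:,:,::-1]);cv2.imwrite("pics/side.png",b[:,:,::-1])
for n in("scene","side"):
    c=env.camera_info(n);print(c["vertical_fov"],c["cx"],c["cy"],np.round(c["pose"],3).tolist(),[k for k in c])
print(env.get_obs()["t"])
E
```

```text
pics
45.072564323597355 277.74504821996163 210.1953432512883 [[0.36, 0.644, -0.675, 1065.214], [0.933, -0.253, 0.256, -209.204], [-0.006, -0.722, -0.692, 557.229], [0.0, 0.0, 0.0, 1.0]] ['vertical_fov', 'cx', 'cy', 'pose']
51.44145331716162 280.9825470052478 208.2228693430746 [[-0.685, -0.442, 0.579, 240.01], [-0.728, 0.408, -0.55, 338.172], [0.007, -0.799, -0.601, 490.2], [0.0, 0.0, 0.0, 1.0]] ['vertical_fov', 'cx', 'cy', 'pose']
0.1
```

View pics/scene.png

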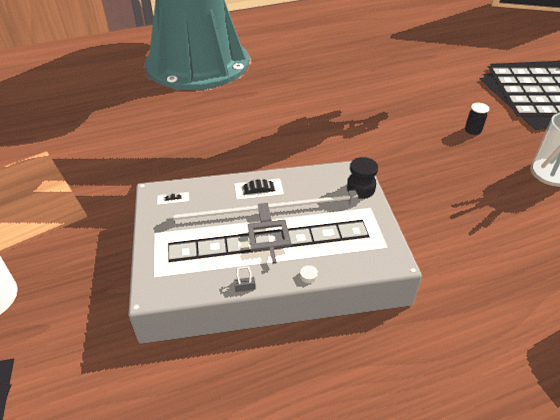

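View pics/side.png

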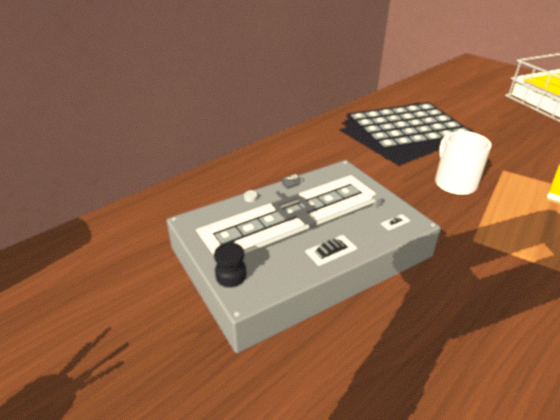

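Scene view: wheel at (259,187), dimmer (173,197), mask window (268,235), clip (244,284), magnet (309,273), and a tall black loupe at (362,178) on the +y side. Side view: wheel (331,249), mask (296,207), clip (291,181), magnet (250,196). The clip is on the dimmer (-y) side.

```bash
cat > h.py <<'E'
from plant import env
import numpy as np, cv2
def ray(n,px,z,info=None):
    c=info or env.camera_info(n);P=np.array(c["pose"]);f=210/np.tan(np.radians(c["vertical_fov"]/2))
    d=P[:3,:3]@[(px[0]-c["cx"])/f,(px[1]-c["cy"])/f,1];o=P[:3,3]
    return (o+d*(z-o[2])/d[2])[:2]
E
python3 - <<'E'
from h import *
for n,pts in {"scene":dict(wheel=(259,187,70),label1=(237,191,64),dim=(173,197,67),mask=(268,235,76),clip=(244,284,74),magnet=(309,273,73),s00=(142,186,64),s11=(413,270,64),s10=(137,307,64),loupe=(363,167,110),loupebase=(362,190,66)),
 "side":dict(wheel=(331,248,70),dim=(396,222,67),mask=(296,207,76),clip=(291,181,74),magnet=(250,196,73),sA=(174,219,64),sB=(237,314,64),sC=(433,230,64),sD=(346,164,64),loupe=(229,252,110))}.items():
  for k,p in pts.items(): print(n,k,ray(n,p[:2],p[2]).round(1))
for n,s in(("scene",(120,150,310,190)),("side",(160,150,290,190))):
  im=cv2.imread(f"pics/{n}.png");x,y,w,h=s
  if n=="scene": cv2.imwrite("pics/c.png",cv2.resize(im[y:y+h-20,x:x+w-45],None,fx=3,fy=3,interpolation=cv2.INTER_CUBIC)[:600,:800])
E
```

```text
scene wheel [534.1 -37.1]
scene label1 [524.1 -68. ]
scene dim [ 506.  -158.8]
scene mask [634.7 -60.1]
scene clip [ 698.2 -114.3]
scene magnet [710.3 -34.6]
scene s00 [ 461.7 -196.1]
scene s11 [746.7  91.7]
scene s10 [ 677.  -240.3]
scene loupe [590.9  98.5]
scene loupebase [591.1 102.2]
side wheel [527.  -34.1]
side dim [ 500.2 -156. ]
side mask [624.9 -60.6]
side clip [ 686.  -109.2]
side magnet [700.8 -29.1]
side sA [743.9  90.6]
side sB [529.7 135.8]
side sC [ 452.  -184.7]
side sD [ 668.  -236.6]
side loupe [583.4 102.7]
```

View pics/c.png

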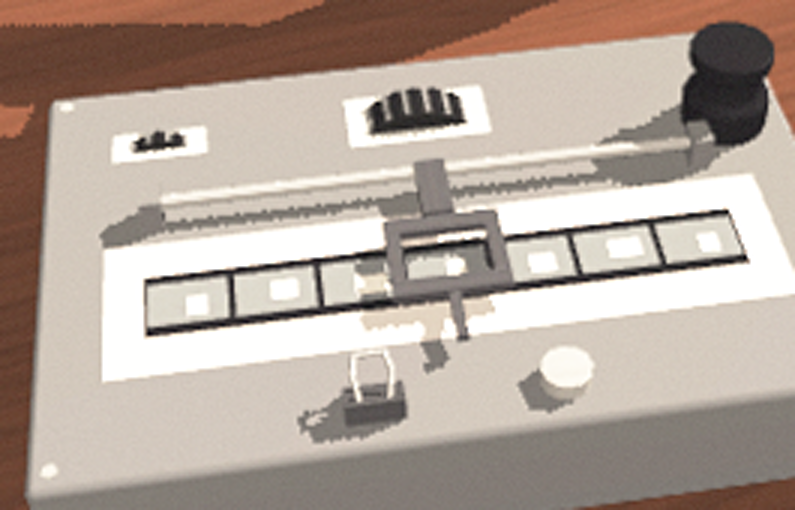

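The clip is at wheel-frame y ≈ -39 and the mask at ≈ -3, so it needs about -24 mm of rim. Viewer yaw is ≈ -12.5°. I'll shut the fingers, go above the wheel, press and stroke.

```bash
cat >> h.py <<'E'
yaw=np.radians(-12.5);ux=np.array([np.cos(yaw),np.sin(yaw),0]);uy=np.array([-np.sin(yaw),np.cos(yaw),0])
W=np.array([530.5,-35.6,0])
def R(s): return np.c_[s*uy,np.cross([0,0,-1],s*uy),[0,0,-1]]
def P(x,y,z): return W+x*ux+y*uy+np.array([0,0,z+173])
def stroke(y0,y1,press=3):
    env.movel(P(0,y0,90),rate=200)
    hit=env.movel(P(0,y0,69),rate=25,stop_force=2.5)
    o=env.get_obs();zt=o["tool_pos"][2]-173
    print("hit",hit,round(zt,1),np.round(o["contact_force"],1))
    if not hit: env.movel(P(0,y0,90)); return
    z=zt-press
    env.movel(P(0,y0,z),rate=20); f0=env.get_obs()["contact_force"]
    env.movel(P(0,y1,z),rate=20); f1=env.get_obs()["contact_force"]
    env.movel(P(0,y1,100),rate=80)
    print("F",np.round(f0,1),np.round(f1,1),"t",env.get_obs()["t"])
E
python3 - <<'E'
from h import *
j=np.array(env.get_obs()["joints"])
best=min((s for s in(1,-1) if env.solve_ik(P(0,10,100),R(s)) is not None),key=lambda s:abs(np.array(env.solve_ik(P(0,10,100),R(s)))-j).max())
env.close(20)
env.move_ptp(P(0,10,110),R(best))
print(best,env.get_obs()["t"],env.get_obs()["gripper_width"])
stroke(10,-8)
for n in("scene","side"): cv2.imwrite(f"pics/{n}2.png",env.grab_frame(n)[:,:,::-1])
im=np.hstack([cv2.imread("pics/scene2.png")[130:330,110:430],cv2.imread("pics/side2.png")[130:330,150:450]])
cv2.imwrite("pics/v2.png",cv2.resize(im,(800,258)))
E
```

```text
1 3.1333 -0.05372763048995548
hit True 74.0 [-0.2  0.9  5.3]
F [-2.   0.8 10.1] [-1.3  0.2  9.7] t 5.875
```

View pics/v2.png

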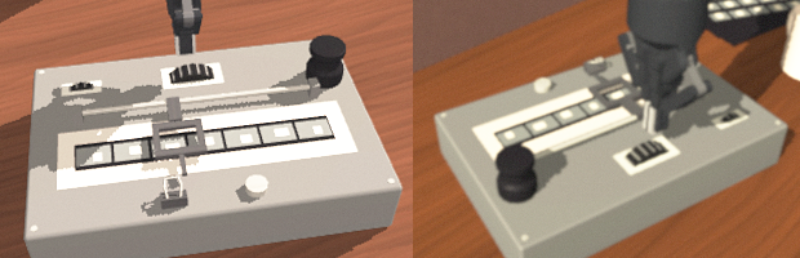

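The stroke worked: the mask is now at about (250,238) in the scene view and the clip is still at (244,284). I'll measure the mask more closely.

```bash
python3 - <<'E'
from h import *
for n,p,z in(("mask0",(268,235),76),("mask1",(249.5,238.5),76),("clip",(244,284),74)):
    d=ray("scene",p,z)-W[:2];print(n,(d@ux[:2]).round(1),(d@uy[:2]).round(1))
im=cv2.imread("pics/scene2.png")[200:300,190:320]
cv2.imwrite("pics/v3.png",cv2.resize(im,None,fx=6,fy=6,interpolation=cv2.INTER_CUBIC))
E
```

```text
mask0 107.1 -1.4
mask1 109.5 -26.0
clip 180.7 -40.5
```

View pics/v3.png

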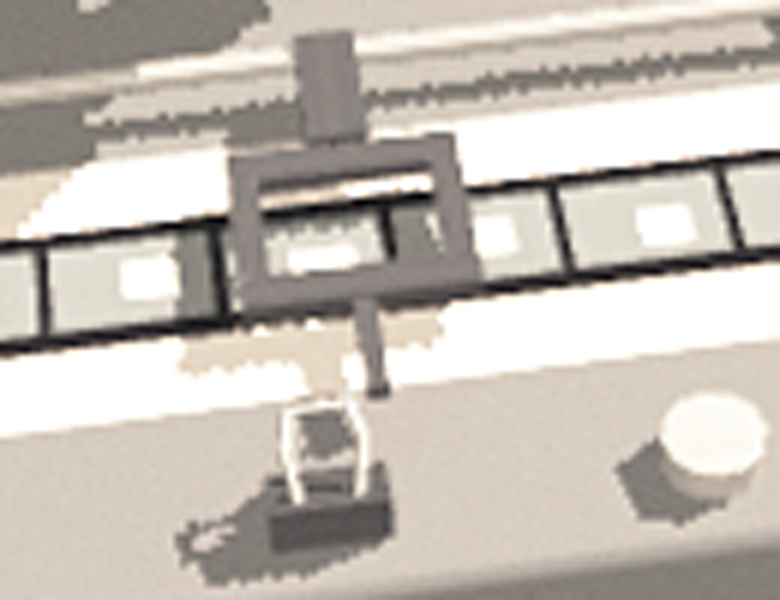

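Zoomed in, the mask centre is at scene pixel (249,237) and the clip body at (245,285). The remaining offset is about -14 mm, so a 9.5 mm stroke is next.

```bash
python3 - <<'E'
from h import *
stroke(5,-4.7)
env.movel(P(-40,0,180),rate=200)
cv2.imwrite("pics/scene3.png",env.grab_frame("scene")[:,:,::-1])
cv2.imwrite("pics/v4.png",cv2.resize(cv2.imread("pics/scene3.png")[200:300,190:320],None,fx=6,fy=6,interpolation=cv2.INTER_CUBIC))
E
```

```text
hit True 74.3 [-0.3 -0.9  5.6]
F [-2.2  0.   8.5] [-2.1  0.4  9.5] t 8.2917
```

View pics/v4.png

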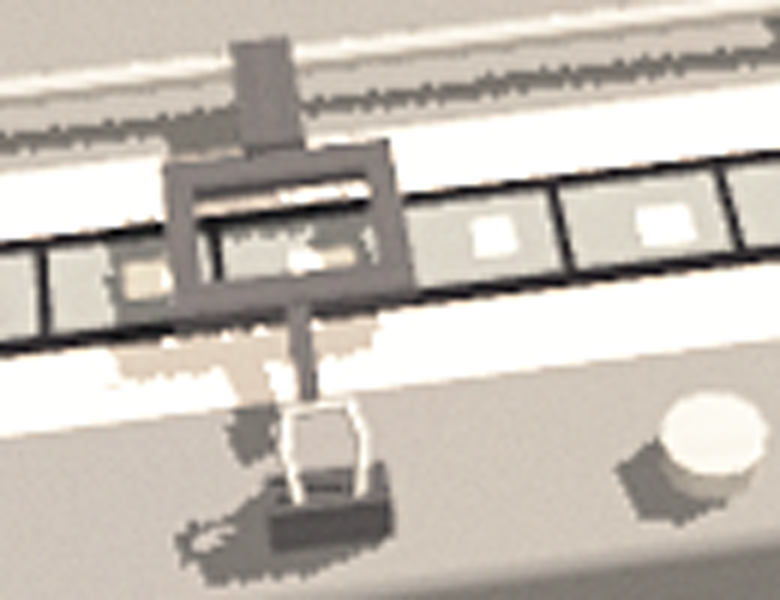

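The pointer runs from (297,308) to (308,400) in the crop. Extended, it meets the clip at about (320,505), against a clip middle of (330,510), so it is about 2 mm off and well within tolerance. The arm is clear, so I'm handing in.

```bash
python3 -c "
from plant import env
print(env.finish_job())"
```

```text
the job is handed in; nothing more can be done
None
```

The mask was rolled level with the clip using two strokes of the big wheel, ending about 2 mm off its middle by camera (limit 12 mm); the job was handed in with the arm clear at about 9 s, and no verdict was returned.

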